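# Clear the supplies pile into the fitted desk trays

### The arm

A 6-joint arm with a two-finger parallel gripper is mounted at the origin on the work surface; the furniture and walls round the work are solid. World frame = base frame: x ahead of the robot, y to its left, z up, the work surface at z = 0. Lengths are in m, angles in degrees, forces in N, time in s.
With the tool pointing down it reaches from about 0.35 to 0.875 m from the base axis. Payload 4.2 kg.
Tool frame: the origin (TCP) lies midway between the tips of the shut fingers; the grasp point (between the pads) lies 19 mm behind it (r.pinch_z is the distance from the TCP to the grasp point, in m); z points along the fingers, y is the line along which they close (so a half turn about z gives the same grasp; the last joint's range is limited). The gripper opens to 87 mm and grips with 3 to 60 N. Pads are 19 mm wide; open, the fingers measure 117 mm over their backs; the gripper's body (75 mm by 190 mm) begins 51 mm behind the grasp point.
Start: joints at [-59.209, 22.042, 0.453, 0, -68.411, -14.817], TCP at [0.172, -0.601, 0.223] pointing down, gripper open.
Joint ranges: [-179.83, 179.83], [-69.29, 118.12], [-61.27, 80.66], [-181.25, 117.63], [-171.15, -9.14], [-177.46, 177.46]. Speed limits (degrees/s): [159.86, 159.86, 180, 180, 180, 180].

### API

Orientations are given as a 3x3 rotation matrix whose columns are the frame's x, y, z axes.
In Python, from station import r, imaging, models gives the robot as it stands. The module is installed in compiled form; this text tells all that it offers.
- The arm moves only by the tool apply_moves, never from a script. Its argument "moves" is a list of rows, each a list of 2 entries, a list of its own where there are three numbers: the shift along the tool's x, y, z in m, then the turn about the tool's z in degrees. A call has 1 to 5 rows; each row shifts and turns the commanded pose from where the row before left it, along the tool's axes as they then stand; what a row does not reach is not made up. A row lasts 1/12 s, in which the tool goes at most 41.7 mm and 7.16 degrees, less where a joint would pass 70% of its speed; a pose out of reach is approached as far as the arm can. A call is refused whole if a number of a shift passes 0.0417 or a number of a turn 7.16, either way. A call with a gripper value outside its range is refused whole. "hand" is the finger opening in m, from 0 to 0.087, set as the call begins (left out, the last holds). The fingers move at their own pace and stop on an object; the grip force is fixed at half the most. Time passes only in rows, so rows that do not move let the fingers close. It gives the time, the measured TCP pose, the force, the opening and the grip force at its end, in the units of the state.
- r.sense(): the state, without advancing time (a new reading comes with each control period).
- imaging.capture(name): name is "scene" or "top" or "wrist"; returns a dict with "frame" (420x560x3 uint8, blue, green, red), "intrinsics" (3x3 intrinsics, pixels), "dist" ([k1, k2, p1, p2, k3] as OpenCV has them; the pictures are not rectified), "eye" and "orientation" of the camera in the world. Camera axes: x right, y down, z forward; pixel columns grow to the right and rows downward; lengths in m; the calibration is good to about 2 mm. A picture is of the moment at which its call begins. There is no depth.
- r.finish_job(): hands the job in; it is judged then, once.
Trained networks look in a picture, given as the dict that the camera call returned (one of the last four; its "shot" number tells which), for a name from the list of things; names that differ only in an ending like _2 or _b are one class to them, and where a whole thing is asked for, a point or a joint stands for the part that bears it (a point fixed in the world has none). Each returns a list of dicts, best first, with "confidence" (0 to 1); they miss things now and then, are a little off and sometimes report something else, mostly with a low value. They report only what shows in the picture. A call takes as long as a camera call.
- models.cut_out(picture, target): "region" (420x560 bool, what is visible of it) and "extent" ([left, top, width, height] as shares, 0 to 1, of the picture: columns of its width, rows of its height, round what is visible of it).
- models.place_of(picture, target): "at" ([column, row] as shares, 0 to 1, of the picture: columns of its width, rows of its height: a listed point, or the origin of a listed thing).
The state is a dict: "time_s": time; "joints": joint angles; "joint_velocities": joint speeds; "effort": joint torques, N m; "tcp_pos": TCP position; "ee_rot": TCP orientation; "wrist_force": force on the tool from outside, world axes, zero at the start; "moment": the same for the moment, N m; "gripper_width": opening from 0.0 (shut) to 1.0 (fully open); "gripper_force": force on a finger pad.
Only numpy, scipy, OpenCV 4.12 (cv2) and the standard library are available. Lean on these libraries where they do the work, as an engineer would, in place of code of your own. Each camera call takes 0.05 s, during which the arm holds its last target. There are 200 camera calls.

### The job

Someone has left the new desk supplies in one pile. Take the pile apart from the top down, one thing at a time, and put each into the open wooden tray made to its size: the eraser, then the tape roll over the pin of the round dish, then the carton of staples, then the box of paper clips. Each must end up lying flat on its tray's floor, let go; do not let anything tip over, and leave the coffee mug and the glue stick where they are.

Things in the scene. Friction and masses are not known exactly. Their poses are not given: they have to be found in the camera images.
- eraser: Blue-and-white block eraser, 23 (its x) x 55 (its y) x 14 high, the top of the pile, lying across the tape roll. Loose, 25 g; origin at the centre of its underside, z up. (mm)
- tape_roll: Refill roll of tan sticky tape lying flat, second from the top of the pile: outside diameter 60, height 19, hole diameter 26 through its axis. Loose, 40 g; origin at the centre of its underside, z along its axis, up. (mm)
- staple_carton: Small closed red carton of staples, 42 (its x) x 85 (its y) x 26 high, third from the top of the pile. Loose, 70 g; origin at the centre of its underside, z up. (mm)
- clip_box: Small blue paper-clip box with its lid shut (the lid stays shut), the bottom of the pile: body and lid 52 (its x) x 74 (its y) x 29 high, with a small lip that makes it 58 at the front. Loose, 90 g, resting on the desk; origin at the centre of its underside, z up. The pile's things lie on one another, centred within 6, a little turned. (mm)
- eraser_tray: Open wooden tray, grey-lined floor, for the eraser: the smallest oblong tray. Inside 71 (its x) by 39 (its y), outside 79 x 47, walls 4 thick, 18 high, floor top 7 above the underside. At the middle of each long wall is a 44 wide finger notch where the wall is only 10 high: fingers fit there. Fixed; origin at the centre of its underside, z up. (mm)
- roll_dish: Round wooden dish with a grey-lined floor and a steel pin at its centre, made for the tape roll: inside diameter 76, outside 84, rim 13 high, floor top 7 above the underside; the pin is 10 in diameter with a tapered tip, its top 24 above the underside. Fixed; origin at the centre of its underside, z up. (mm)
- carton_tray: Open wooden tray, grey-lined floor, for the staple carton: the longest tray. Inside 101 (its x) by 58 (its y), outside 109 x 66, walls 4 thick, 22 high, floor top 7 above the underside. At the middle of each long wall is a 44 wide finger notch where the wall is only 10 high: fingers fit there. Fixed; origin at the centre of its underside, z up. (mm)
- clip_tray: Open wooden tray, grey-lined floor, for the paper-clip box: the widest tray. Inside 90 (its x) by 70 (its y), outside 98 x 78, walls 4 thick, 22 high, floor top 7 above the underside. At the middle of each long wall is a 44 wide finger notch where the wall is only 10 high: fingers fit there. Fixed; origin at the centre of its underside, z up. (mm)
- coffee_mug: White coffee mug, 92 across, 127 with its handle, 95 high, standing near the work; not to be disturbed. Loose; origin at the centre of its underside. (mm)
- glue_stick: White and yellow glue stick standing upright, 26 in diameter, 90 high; not to be disturbed. Loose; origin at the centre of its underside. (mm)

How it is judged (in metres and radians):
On the way, in this order (a step that is already met when the one before it is completed fails the run):
1. the eraser lies in the smallest oblong tray, flat on its floor and let go (horizontal distance between eraser and eraser_tray below 0.015 m and z of eraser in the frame of eraser_tray between 0.004 and 0.01 m and angle between eraser's own z axis and vertical below 0.1 rad and contact force between the fingers and eraser below 0.1 N), for 0.2 s.
2. the tape roll lies in the round dish, over its pin, flat on its floor and let go (horizontal distance between tape_roll and roll_dish below 0.015 m and z of tape_roll in the frame of roll_dish between 0.004 and 0.01 m and angle between tape_roll's own z axis and vertical below 0.1 rad and contact force between the fingers and tape_roll below 0.1 N), for 0.2 s.
3. the staple carton lies in the longest tray, flat on its floor and let go (horizontal distance between staple_carton and carton_tray below 0.015 m and z of staple_carton in the frame of carton_tray between 0.004 and 0.01 m and angle between staple_carton's own z axis and vertical below 0.1 rad and contact force between the fingers and staple_carton below 0.1 N), for 0.2 s.
4. the paper-clip box lies in the widest tray, flat on its floor and let go (horizontal distance between clip_box and clip_tray below 0.015 m and z of clip_box in the frame of clip_tray between 0.004 and 0.01 m and angle between clip_box's own z axis and vertical below 0.1 rad and contact force between the fingers and clip_box below 0.1 N), for 0.2 s.
At the end, for the whole second after the job is handed in: Eraser, tape roll, staple carton and paper-clip box each rest on the floor of their own tray (the roll round the dish's pin): centre within 15 mm of the tray's centre, underside 4 to 10 mm above the tray's underside (the floor is 7 mm up), flat within 0.1 rad, and at rest (horizontal distance between eraser and eraser_tray below 0.015 m and z of eraser in the frame of eraser_tray between 0.004 and 0.01 m and angle between each of eraser, tape_roll, staple_carton, clip_box's own z axis and vertical below 0.1 rad and linear speed of each of eraser, tape_roll, staple_carton, clip_box below 0.02 m/s and angular speed of each of eraser, tape_roll, staple_carton, clip_box below 0.2 rad/s and horizontal distance between tape_roll and roll_dish below 0.015 m and z of tape_roll in the frame of roll_dish between 0.004 and 0.01 m and horizontal distance between staple_carton and carton_tray below 0.015 m and z of staple_carton in the frame of carton_tray between 0.004 and 0.01 m and horizontal distance between clip_box and clip_tray below 0.015 m and z of clip_box in the frame of clip_tray between 0.004 and 0.01 m); the robot touches nothing.
It fails at once if a thing of the pile tips over (tilts by more than 0.6 rad) (angle between any of eraser, tape_roll, staple_carton, clip_box's own z axis and vertical above 0.6 rad).
It fails at once if the mug or the glue stick is shifted by more than 20 mm (distance of any of coffee_mug, glue_stick from where it was at the start of the episode above 0.02 m).
It fails at once if the mug or the glue stick is knocked over (angle between any of coffee_mug, glue_stick's own z axis and vertical above 0.4 rad).
It also fails if it takes over 104 s, if anything falls off the work surface, if the arm or the gripper's body presses on something with over 40 N, if the wrist force passes 120 N, or if a joint passes its speed limit or range.

## Working session

There is one attempt and no reset: what is moved stays moved. The work goes in short steps, Python scripts to look and compute and a tool call to move; the robot and the scene stay as the last step left them, time stands still between calls to the robot, and variables do not carry over. Pictures are saved under pics/ and viewed, at most 14 in all, crops included, and the job is handed in when it is done.

Besides the shell and the picture viewer there is one more tool, called after "Emit:" in YAML: its name, and indented under it one key for each argument. apply_moves: Moves the arm, as the interface text tells. Its arguments: {"type":"object","properties":{"moves":{"type":"array"},"hand":{"type":"number"}},"required":["moves"]}

```bash
mkdir -p pics
cat > h.py <<'E'
import numpy as np, cv2
from station import r, imaging, models
def ray(p,uv):
    q=cv2.undistortPoints(np.array([[uv]],float),np.array(p["intrinsics"]),np.array(p["dist"]))[0,0]
    d=np.array(p["orientation"])@np.array([q[0],q[1],1]); return np.array(p["eye"]),d
def at_z(p,uv,z):
    e,d=ray(p,uv); return (e+d*(z-e[2])/d[2])
def project(p,X):
    R=np.array(p["orientation"]);e=np.array(p["eye"])
    rv=cv2.Rodrigues(R.T)[0]
    return cv2.projectPoints(np.atleast_2d(X).astype(float),rv,-R.T@e,np.array(p["intrinsics"]),np.array(p["dist"]))[0][:,0]
E
python3 - <<'E'
from h import *
s=r.sense(); print(s["ee_rot"],s["tcp_pos"],r.pinch_z)
for n in ("top","scene"):
    p=imaging.capture(n); cv2.imwrite(f"pics/{n}0.png",p["frame"]); print(n,np.round(p["eye"],3),np.round(p["orientation"],3).tolist())
    for t in "eraser tape_roll staple_carton clip_box eraser_tray roll_dish carton_tray clip_tray coffee_mug glue_stick".split():
        o=models.place_of(p,t); c=models.cut_out(p,t)
        if o:
            uv=np.array(o[0]["at"])*[560,420]; print(t,[round(x["confidence"],2) for x in o],uv.round(),at_z(p,uv,0).round(4),end=" ")
        if c:
            m=c[0]["region"].astype(np.uint8); k=max(cv2.findContours(m,0,2)[0],key=cv2.contourArea)
            print("cut",round(c[0]["confidence"],2),[np.round(v,1) for v in cv2.minAreaRect(k)],end="")
        print()
E
```

```text
[[-9.61435354e-01 -2.75030141e-01 -6.94093680e-04]
 [-2.75031001e-01  9.61433090e-01  2.08844673e-03]
 [ 9.29388340e-05  2.19880380e-03 -9.99997578e-01]] [ 0.17184898 -0.60027707  0.22147055] 0.0187
top [ 0.32  -0.101  1.323] [[-0.002, -0.997, 0.076], [-1.0, 0.003, 0.017], [-0.017, -0.076, -0.997]]
eraser [0.78] [187. 187.] [0.4822 0.1625 0.    ] cut 0.55 [array([184., 185.]), array([22., 10.]), np.float64(90.0)]
tape_roll [0.61, 0.21] [185. 187.] [0.4834 0.1683 0.    ] cut 0.56 [array([193., 186.]), array([20.,  8.]), np.float64(90.0)]
staple_carton [0.61] [186. 189.] [0.4765 0.1632 0.    ] cut 0.49 [array([185.5, 199.5]), array([ 5., 15.]), np.float64(90.0)]
clip_box [0.62] [193. 187.] [0.4822 0.1459 0.    ] cut 0.69 [array([197.5, 190. ]), array([ 5., 18.]), np.float64(0.0)]
eraser_tray [0.62] [142. 191.] [0.4735 0.2825 0.    ] cut 0.55 [array([139., 192.]), array([30.9, 19.7]), np.float64(80.5)]
roll_dish [0.57] [238. 204.] [0.4353 0.0236 0.    ] cut 0.63 [array([239., 206.]), array([30., 30.]), np.float64(90.0)]
carton_tray [0.71] [370. 194.] [ 0.4624 -0.3313  0.    ] cut 0.66 [
[... 1025 characters left out ...]
 np.float64(3.8)]
eraser_tray [0.85] [139. 297.] [0.4684 0.2863 0.    ] cut 0.96 [array([136.6, 295.2]), array([37.2, 22.3]), np.float64(31.0)]
roll_dish [0.73] [238. 244.] [0.4296 0.0199 0.    ] cut 0.73 [array([237. , 242.5]), array([27., 32.]), np.float64(90.0)]
carton_tray [0.66] [319. 175.] [ 0.4635 -0.3179  0.    ] cut 0.7 [array([317.4, 170.4]), array([35.6, 20.5]), np.float64(43.0)]
clip_tray [0.88] [258. 210.] [ 0.4818 -0.0975  0.    ] 
coffee_mug [0.59] [197. 328.] [0.3127 0.2419 0.    ] cut 0.59 [array([188.2, 316.4]), array([45.9, 60.5]), np.float64(8.9)]
glue_stick [0.37] [340. 144.] [ 0.5096 -0.4635  0.    ] cut 0.47 [array([339.5, 135.1]), array([ 1.6, 10.2]), np.float64(8.1)]
```

Run:
```python
import cv2
a=cv2.imread("pics/top0.png")[140:290,100:450]
cv2.imwrite("pics/top0c.png",cv2.resize(a,None,fx=2.28,fy=2.28,interpolation=2))
```

```text
(no output)
```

View pics/top0c.png

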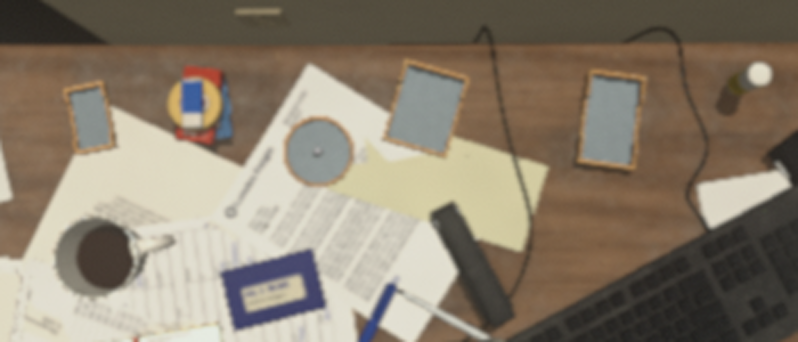

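Emit:
apply_moves:
  moves:
    - [[-0.03, 0.02, 0], 5.3]
    - [[-0.03, 0.02, 0], 5.3]
    - [[-0.03, 0.02, 0], 5.3]
    - [[-0.021, 0.0283, 0], 0]
    - [[-0.021, 0.0283, 0], 0]
  hand: 0.06

```text
time_s: 2.52
tcp_pos: [0.292, -0.4676, 0.2225]
ee_rot: [[-1.0, -0.001, 0.0], [-0.001, 1.0, -0.0], [-0.0, -0.0, -1.0]]
wrist_force: [0.8, 0.9, 0.3]
gripper_width: 0.727
gripper_force: 0.0
```

Emit:
apply_moves:
  moves:
    - [[-0.021, 0.0283, 0], 0]
    - [[-0.021, 0.0283, 0], 0]
    - [[-0.021, 0.0283, 0], 0]
    - [[-0.021, 0.0283, 0], 0]
    - [[-0.021, 0.0283, 0], 0]

```text
time_s: 2.93
tcp_pos: [0.3967, -0.3256, 0.2229]
ee_rot: [[-1.0, -0.001, 0.001], [-0.001, 1.0, -0.0], [-0.001, -0.0, -1.0]]
wrist_force: [0.5, -0.7, 0.1]
gripper_width: 0.691
gripper_force: 0.0
```

```bash
cat >> h.py <<'E'
OBJ=dict(eraser=(.023,.055),staple_carton=(.042,.085),clip_box=(.052,.074),eraser_tray=(.079,.047),carton_tray=(.109,.066),clip_tray=(.098,.078),tape_roll=(.06,.06),roll_dish=(.084,.084))
def look(tag,items,cam="wrist"):
    "items: {name: z of the plane the outline lies in}"
    p=imaging.capture(cam); cv2.imwrite(f"pics/{tag}.png",p["frame"])
    s=r.sense(); R=np.array(s["ee_rot"]); print("t",round(s["time_s"],2),"tcp",np.round(s["tcp_pos"],4),"yaw_y",round(np.degrees(np.arctan2(R[1,1],R[0,1])),2),"w",round(s["gripper_width"]*87,1),"F",np.round(s["gripper_force"],1),"cam",np.round(p["eye"],3))
    for t,z in items.items():
        c=models.cut_out(p,t); o=models.place_of(p,t)
        if o: print(t,"place",round(o[0]["confidence"],2),at_z(p,np.array(o[0]["at"])*[560,420],z).round(4),end=" ")
        for x in c[:1]:
            k=max(cv2.findContours(x["region"].astype(np.uint8),0,2)[0],key=cv2.contourArea)[:,0]
            X=np.array([at_z(p,u,z)[:2] for u in k.astype(float)])*1000
            (cx,cy),(w,h),a=cv2.minAreaRect(X.astype(np.float32))
            if w<h: w,h,a=h,w,a+90
            print("cut",round(x["confidence"],2),"c",round(cx,1),round(cy,1),"size",round(w,1),round(h,1),"long-axis yaw",round((a+90)%180-90,1),"edge" if k.min()<2 or k[:,0].max()>557 or k[:,1].max()>417 else "",end="")
        print()
E
python3 -c "
from h import *
look('w1',{'carton_tray':.022,'clip_tray':.022,'glue_stick':0})"
```

```text
t 2.98 tcp [ 0.3997 -0.3224  0.2229] yaw_y 90.32 w 59.7 F 0.0 cam [ 0.318 -0.326  0.386]
carton_tray place 0.7 [ 0.4585 -0.3231  0.022 ] cut 0.58 c 465.0 -322.0 size 113.5 65.6 long-axis yaw -8.2 
clip_tray place 0.9 [ 0.4735 -0.1193  0.022 ] cut 0.63 c 465.0 -108.6 size 91.2 75.7 long-axis yaw 74.3 
glue_stick place 0.65 [ 0.5129 -0.4713  0.    ] cut 0.61 c 517.6 -470.6 size 35.2 16.8 long-axis yaw -6.3
```

Emit:
apply_moves:
  moves:
    - [[0, 0.04, 0], 0]
    - [[0, 0.04, 0], 0]
    - [[0, 0.04, 0], 0]
    - [[0, 0.04, 0], 0]
    - [[0, 0.04, 0], 0]

```text
time_s: 3.7
tcp_pos: [0.3949, -0.1267, 0.2226]
ee_rot: [[-1.0, 0.002, 0.0], [0.002, 1.0, -0.0], [-0.0, -0.0, -1.0]]
wrist_force: [0.9, 1.0, 1.2]
gripper_width: 0.691
gripper_force: 0.0
```

Emit:
apply_moves:
  moves:
    - [[0, 0.04, 0], 0]
    - [[0, 0.03, 0], 0]
    - [[0, 0, 0], 0]

```text
time_s: 3.95
tcp_pos: [0.3956, -0.0545, 0.223]
ee_rot: [[-1.0, -0.005, 0.002], [-0.005, 1.0, 0.001], [-0.002, 0.001, -1.0]]
wrist_force: [-0.2, -1.0, -0.7]
gripper_width: 0.689
gripper_force: 0.0
```

```bash
python3 -c "
from h import *
look('w2',{'clip_tray':.022,'roll_dish':.013})"
```

```text
t 4.0 tcp [ 0.3956 -0.056   0.2229] yaw_y 90.26 w 60.0 F 0.0 cam [ 0.317 -0.055  0.386]
clip_tray place 0.55 [ 0.4726 -0.1006  0.022 ] cut 0.83 c 477.5 -105.7 size 103.9 77.6 long-axis yaw -16.2 
roll_dish place 0.63 [0.4302 0.0139 0.013 ] cut 0.8 c 430.5 18.8 size 82.5 81.5 long-axis yaw 1.7
```

Emit:
apply_moves:
  moves:
    - [[0, 0.04, 0], 0]
    - [[0, 0.04, 0], 0]
    - [[0, 0.04, 0], 0]
    - [[0, 0.04, 0], 0]
    - [[0, 0.04, 0], 0]

```text
time_s: 4.62
tcp_pos: [0.3955, 0.1432, 0.2227]
ee_rot: [[-1.0, 0.002, 0.0], [0.002, 1.0, 0.0], [-0.0, 0.0, -1.0]]
wrist_force: [1.4, 0.2, 0.5]
gripper_width: 0.691
gripper_force: 0.0
```

Emit:
apply_moves:
  moves:
    - [[0, 0.033, 0], 0]
    - [[0, 0, 0], 0]
    - [[0, 0, 0], 0]

```text
time_s: 4.87
tcp_pos: [0.3957, 0.1761, 0.2221]
ee_rot: [[-1.0, -0.001, -0.001], [-0.001, 1.0, -0.001], [0.001, -0.001, -1.0]]
wrist_force: [-0.8, -1.2, 0.2]
gripper_width: 0.69
gripper_force: 0.0
```

```bash
python3 -c "
from h import *
look('w3',{'eraser':.088,'tape_roll':.074,'staple_carton':.055,'clip_box':.029,'eraser_tray':.018,'roll_dish':.013,'coffee_mug':0.095})"
```

```text
t 4.92 tcp [0.3955 0.1751 0.2221] yaw_y 90.0 w 59.9 F 0.0 cam [0.317 0.176 0.385]
eraser place 0.57 [0.4716 0.1507 0.088 ] cut 0.92 c 467.9 152.7 size 40.2 22.4 long-axis yaw 1.3 
tape_roll place 0.81 [0.4712 0.1553 0.074 ] 
cut 0.63 c 444.3 156.6 size 42.8 28.7 long-axis yaw 85.3 
cut 0.77 c 457.0 124.9 size 38.8 13.7 long-axis yaw -10.6 
eraser_tray place 0.77 [0.464  0.2833 0.018 ] cut 0.56 c 468.0 285.6 size 85.1 49.6 long-axis yaw 11.6 
roll_dish place 0.68 [0.4297 0.0208 0.013 ] cut 0.82 c 429.7 20.1 size 87.5 82.7 long-axis yaw -47.8 
coffee_mug place 0.75 [0.3132 0.223  0.095 ] cut 0.56 c 316.6 247.3 size 113.1 92.0 long-axis yaw -43.8
```

View pics/w3.png

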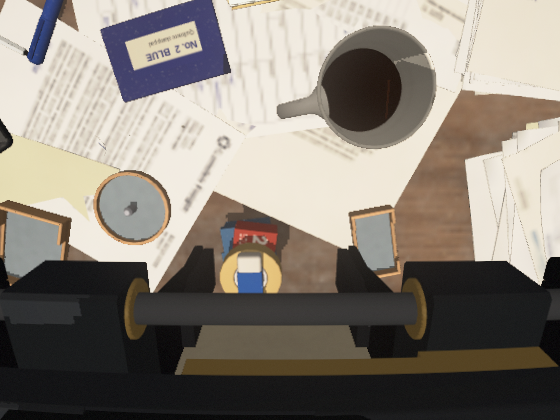

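Emit:
apply_moves:
  moves:
    - [[0.03, -0.022, 0], 0]
    - [[0, 0, 0], 0]
    - [[0, 0, 0], 0]

```text
time_s: 5.87
tcp_pos: [0.3643, 0.1531, 0.2226]
ee_rot: [[-1.0, -0.002, 0.0], [-0.002, 1.0, 0.0], [-0.0, 0.0, -1.0]]
wrist_force: [0.5, -0.9, -0.4]
gripper_width: 0.687
gripper_force: 0.0
```

```bash
python3 -c "
from h import *
look('w4',{'eraser':.088,'tape_roll':.074,'staple_carton':.055,'clip_box':.029,'eraser_tray':.018,'roll_dish':.013})
a=cv2.imread('pics/w4.png')[180:330,160:440]; cv2.imwrite('pics/w4c.png',cv2.resize(a,None,fx=2.8,fy=2.8,interpolation=2))"
```

```text
t 5.92 tcp [0.3652 0.1538 0.2229] yaw_y 90.1 w 59.4 F 0.0 cam [0.286 0.153 0.385]
eraser place 0.97 [0.4735 0.1538 0.088 ] cut 0.61 c 451.7 152.3 size 20.3 10.4 long-axis yaw -89.9 
tape_roll place 0.57 [0.4715 0.1532 0.074 ] cut 0.85 c 453.9 153.0 size 53.2 23.2 long-axis yaw 88.9 
staple_carton place 0.57 [0.4666 0.1496 0.055 ] cut 0.84 c 443.1 156.6 size 40.8 28.1 long-axis yaw 84.8 
clip_box place 0.4 [ 0.4707 -0.0886  0.029 ] cut 0.63 c 458.5 125.4 size 42.8 15.4 long-axis yaw -6.5 
eraser_tray place 0.73 [0.4577 0.2815 0.018 ] cut 0.77 c 460.7 282.5 size 74.8 48.7 long-axis yaw 9.0 
roll_dish place 0.61 [0.4291 0.0211 0.013 ] cut 0.73 c 428.8 20.0 size 85.0 82.8 long-axis yaw -32.5
```

View pics/w4c.png

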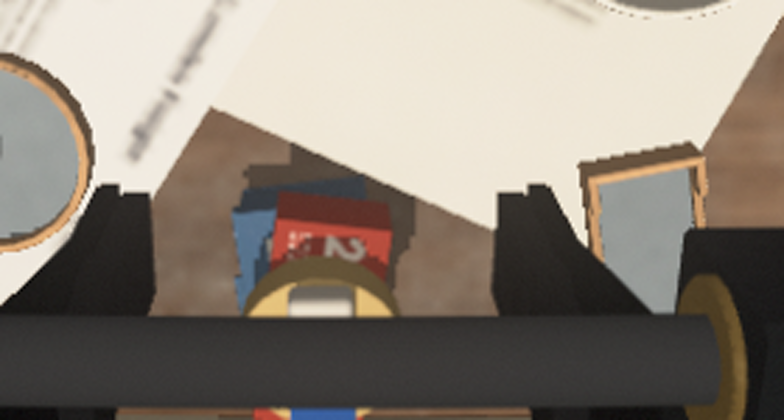

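Emit:
apply_moves:
  moves:
    - [[-0.04, 0, 0], 0]
    - [[-0.02, 0, 0], 0]
    - [[0, 0, 0], 0]
    - [[0, 0, 0], 0]

```text
time_s: 6.85
tcp_pos: [0.4257, 0.1538, 0.222]
ee_rot: [[-1.0, 0.0, -0.001], [0.0, 1.0, -0.001], [0.001, -0.001, -1.0]]
wrist_force: [0.1, -0.3, -0.7]
gripper_width: 0.69
gripper_force: 0.0
```

```bash
python3 -c "
from h import *
look('w5',{'eraser':.088,'tape_roll':.074,'staple_carton':.055,'clip_box':.029,'eraser_tray':.018,'roll_dish':.013})
a=cv2.imread('pics/w5.png')[180:330,160:440]; cv2.imwrite('pics/w5c.png',cv2.resize(a,None,fx=2.8,fy=2.8,interpolation=2))"
```

```text
t 6.9 tcp [0.425  0.1536 0.2221] yaw_y 90.03 w 59.9 F 0.0 cam [0.348 0.154 0.385]
eraser place 0.59 [0.4751 0.1536 0.088 ] cut 0.82 c 477.3 153.1 size 56.4 22.7 long-axis yaw 2.5 
tape_roll place 0.92 [0.4733 0.1527 0.074 ] cut 0.78 c 475.7 152.8 size 58.7 58.3 long-axis yaw -87.8 

cut 0.87 c 461.9 126.6 size 42.5 16.3 long-axis yaw -1.5 
eraser_tray place 0.66 [0.4649 0.2834 0.018 ] cut 0.58 c 468.2 285.1 size 84.1 51.4 long-axis yaw 12.4 
roll_dish place 0.93 [0.4313 0.0209 0.013 ] cut 0.65 c 430.5 19.8 size 87.4 84.1 long-axis yaw -47.0
```

View pics/w5c.png

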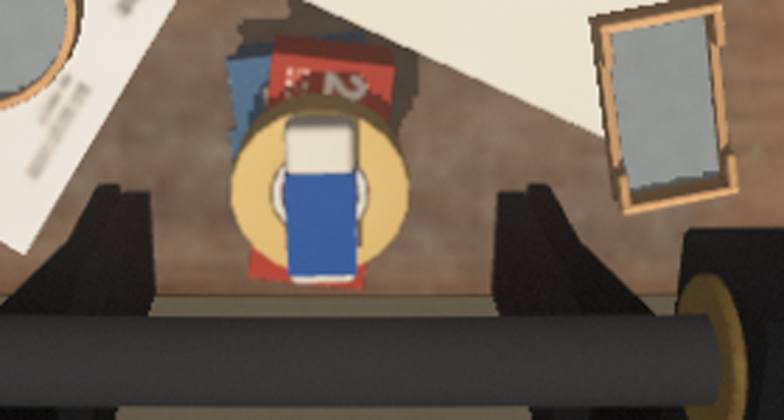

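```bash
cat >> h.py <<'E'
from scipy.optimize import minimize
H=dict(eraser=.014,staple_carton=.026,clip_box=.029,eraser_tray=.018,carton_tray=.022,clip_tray=.022,tape_roll=.019,roll_dish=.013)
def fit(p,name,zb,guess,occl=None):
    "silhouette fit of a box/cylinder standing at zb; guess x,y,yaw of own x axis (deg); returns x,y,yaw,IoU"
    c=models.cut_out(p,name)
    if not c: return print(name,"none")
    S=4; m=cv2.resize(c[0]["region"].astype(np.float32),None,fx=S,fy=S,interpolation=1)>.5
    w,l=OBJ[name]; rnd=name in("tape_roll","roll_dish")
    if rnd: t=np.linspace(0,6.28,40); B=np.c_[np.cos(t),np.sin(t)]*w/2
    else: B=np.array([[-w,-l],[w,-l],[w,l],[-w,l]])/2
    def cost(q):
        a=np.radians(q[2]); P=B@np.array([[np.cos(a),np.sin(a)],[-np.sin(a),np.cos(a)]])+np.array(q[:2])/1000
        X=np.r_[np.c_[P,np.full(len(P),zb)],np.c_[P,np.full(len(P),zb+H[name])]]
        uv=(project(p,X)+.5)*S-.5; im=np.zeros(m.shape,np.uint8)
        cv2.fillConvexPoly(im,np.round(cv2.convexHull(uv.astype(np.float32))*16).astype(int),1,shift=4)
        i=im>0
        if occl is not None: i=i&~np.kron(occl,np.ones((S,S),bool))
        return 1-(i&m).sum()/(i|m).sum()
    g=np.array(guess,float); best=None
    for d in (0,6,-6):
        s=minimize(cost,g+[0,0,d],method="Nelder-Mead",options=dict(initial_simplex=g+[0,0,d]+np.array([[0,0,0],[8,0,0],[0,8,0],[0,0,6]])))
        if best is None or s.fun<best.fun: best=s
    print(name,"conf",round(c[0]["confidence"],2),"fit x,y mm, yaw:",best.x.round(1),"IoU",round(1-best.fun,3)); return best.x
def snap(cam,tag):
    p=imaging.capture(cam); cv2.imwrite(f"pics/{tag}.png",p["frame"]); s=r.sense(); R=np.array(s["ee_rot"])
    print("t",round(s["time_s"],2),"tcp",np.round(s["tcp_pos"],4),"yaw_y",round(np.degrees(np.arctan2(R[1,1],R[0,1])),2),"w",round(s["gripper_width"]*87,1)); return p
E
python3 -c "
from h import *
p=snap('wrist','w6')
fit(p,'eraser',.074,(477,153,2)); fit(p,'eraser_tray',0,(468,285,11)); fit(p,'roll_dish',0,(430,20,0)); fit(p,'tape_roll',.055,(475,153,0))
p=snap('scene','s1')
fit(p,'eraser_tray',0,(468,285,11)); fit(p,'roll_dish',0,(430,20,0));fit(p,'clip_tray',0,(475,-105,-16)); fit(p,'carton_tray',0,(463,-322,-8))
p=snap('top','t1')
fit(p,'eraser_tray',0,(468,285,11)); fit(p,'roll_dish',0,(430,20,0));fit(p,'clip_tray',0,(475,-105,-16)); fit(p,'carton_tray',0,(463,-322,-8))
"
```

```text
t 7.55 tcp [0.4252 0.1539 0.2226] yaw_y 90.08 w 59.9
eraser conf 0.81 fit x,y mm, yaw: [480.4 153.2 -87.9] IoU 0.915
eraser_tray conf 0.92 fit x,y mm, yaw: [471.5 287.6  11.8] IoU 0.924
roll_dish none
tape_roll conf 0.95 fit x,y mm, yaw: [480.4 152.2  -3.8] IoU 0.55
t 7.8 tcp [0.4253 0.1539 0.2225] yaw_y 90.07 w 59.9
eraser_tray conf 0.88 fit x,y mm, yaw: [470.3 290.3  12.5] IoU 0.93
roll_dish conf 0.71 fit x,y mm, yaw: [430.9  20.3  -2.5] IoU 0.95
clip_tray conf 0.74 fit x,y mm, yaw: [ 482.  -105.   -17.5] IoU 0.927
carton_tray conf 0.94 fit x,y mm, yaw: [ 468.  -321.4   -7.4] IoU 0.923
t 8.05 tcp [0.4253 0.1539 0.2225] yaw_y 90.07 w 60.1
eraser_tray none
roll_dish conf 0.82 fit x,y mm, yaw: [430.1  19.9   5.9] IoU 0.965
clip_tray conf 0.59 fit x,y mm, yaw: [ 479.7 -106.   -16.1] IoU 0.956
carton_tray conf 0.69 fit x,y mm, yaw: [ 465.7 -321.6   -8.2] IoU 0.954
```

Emit:
apply_moves:
  moves:
    - [[-0.027, -0.0005, 0.01], -1]
    - [[-0.027, -0.0005, 0.02], -1]
    - [[0, 0, 0.03], 0]
    - [[0, 0, 0.03], 0]
    - [[0, 0, 0.03], 0]
  hand: 0.045

```text
time_s: 8.67
tcp_pos: [0.4797, 0.1534, 0.1013]
ee_rot: [[-0.999, -0.035, 0.001], [-0.035, 0.999, 0.0], [-0.001, 0.0, -1.0]]
wrist_force: [1.0, 0.7, -1.0]
gripper_width: 0.523
gripper_force: 0.0
```

Emit:
apply_moves:
  moves:
    - [[0, 0, 0.015], 0]
    - [[0, 0, 0.005], 0]
    - [[0, 0, 0.0035], 0]
    - [[0, 0, 0], 0]
    - [[0, 0, 0], 0]

```text
time_s: 9.08
tcp_pos: [0.4801, 0.154, 0.0802]
ee_rot: [[-0.999, -0.037, 0.002], [-0.037, 0.999, 0.001], [-0.002, 0.001, -1.0]]
wrist_force: [-0.3, -0.1, 0.9]
gripper_width: 0.518
gripper_force: 0.0
```

```bash
python3 -c "
from h import *
p=snap('wrist','w7')
a=p['frame'][180:420,120:440]; cv2.imwrite('pics/w7c.png',cv2.resize(a,None,fx=2.4,fy=2.4,interpolation=2))"
```

```text
t 9.13 tcp [0.4802 0.1541 0.0804] yaw_y 92.1 w 45.0
```

View pics/w7c.png

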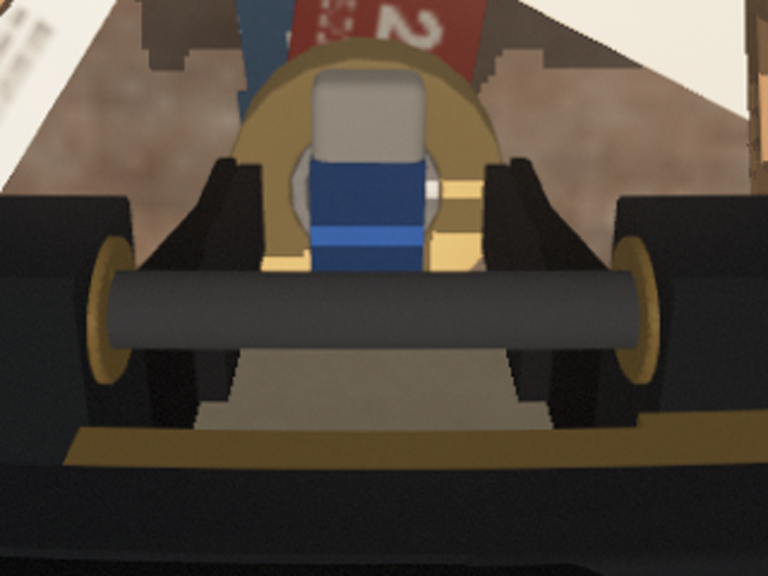

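Emit:
apply_moves:
  moves:
    - [[0, 0, 0.001], 0]
    - [[0, 0, 0], 0]
    - [[0, 0, 0], 0]
    - [[0, 0, 0], 0]
    - [[0, 0, 0], 0]
  hand: 0.01

```text
time_s: 9.55
tcp_pos: [0.4794, 0.1535, 0.0783]
ee_rot: [[-0.999, -0.036, 0.0], [-0.036, 0.999, 0.0], [-0.0, 0.0, -1.0]]
wrist_force: [-0.1, -0.1, 2.1]
gripper_width: 0.257
gripper_force: 30.0
```

Emit:
apply_moves:
  moves:
    - [[0, 0, 0], 0]
    - [[0, 0, -0.005], 0]
    - [[0, 0, -0.02], 0]
    - [[0, 0, -0.035], 0]
    - [[0, 0, 0], 0]

```text
time_s: 9.97
tcp_pos: [0.4829, 0.1552, 0.144]
ee_rot: [[-0.999, -0.038, 0.011], [-0.038, 0.999, 0.005], [-0.011, 0.004, -1.0]]
wrist_force: [0.6, -0.2, 0.3]
gripper_width: 0.251
gripper_force: 30.0
```

```bash
python3 -c "
from h import *
p=snap('wrist','w8')
e=p['frame']
for z in (.129,.134,.139): fit(p,'eraser',z,(480,154,-88))
fit(p,'eraser_tray',0,(471,289,12))"
```

```text
t 10.02 tcp [0.4815 0.1548 0.1416] yaw_y 92.11 w 22.4
eraser conf 0.57 fit x,y mm, yaw: [487.7 155.1 -88.9] IoU 0.745
eraser conf 0.57 fit x,y mm, yaw: [486.1 155.1 -88.6] IoU 0.724
eraser conf 0.57 fit x,y mm, yaw: [484.4 155.  -89. ] IoU 0.691
eraser_tray conf 0.97 fit x,y mm, yaw: [470.6 287.2  11.4] IoU 0.944
```

Emit:
apply_moves:
  moves:
    - [[0.001, 0.0337, 0], 0]
    - [[0.001, 0.0337, 0], 0]
    - [[0.001, 0.0337, 0], 0]
    - [[0.001, 0.0337, 0], 0]
    - [[0, 0, 0], -5]

```text
time_s: 10.63
tcp_pos: [0.4704, 0.2927, 0.1368]
ee_rot: [[-0.992, -0.129, 0.001], [-0.129, 0.992, 0.0], [-0.001, 0.0, -1.0]]
wrist_force: [-0.0, -0.4, -0.8]
gripper_width: 0.253
gripper_force: 30.0
```

Emit:
apply_moves:
  moves:
    - [[0, 0, 0.02], -5]
    - [[0, 0, 0.03], 0]
    - [[0, 0, 0.03], 0]
    - [[0, 0, 0], 0]
    - [[0, 0, 0], 0]

```text
time_s: 11.05
tcp_pos: [0.4693, 0.2868, 0.0561]
ee_rot: [[-0.978, -0.209, -0.004], [-0.209, 0.978, -0.005], [0.005, -0.004, -1.0]]
wrist_force: [0.7, 0.8, -0.3]
gripper_width: 0.255
gripper_force: 30.0
```

```bash
python3 -c "
from h import *
p=snap('wrist','w9')
fit(p,'eraser_tray',0,(471,289,12)); fit(p,'eraser',.054,(471,289,-78))
a=p['frame'][180:420,120:440]; cv2.imwrite('pics/w9c.png',cv2.resize(a,None,fx=2.4,fy=2.4,interpolation=2))"
```

```text
t 11.1 tcp [0.4706 0.2879 0.058 ] yaw_y 102.11 w 22.2
eraser_tray conf 0.84 fit x,y mm, yaw: [471.3 287.2  11.1] IoU 0.434
eraser conf 0.64 fit x,y mm, yaw: [470.1 286.9 -77.5] IoU 0.656
```

View pics/w9c.png

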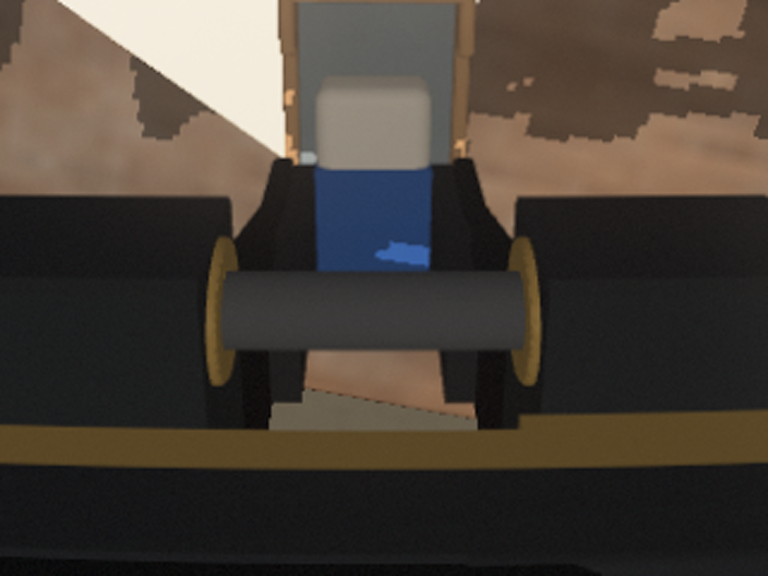

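Emit:
apply_moves:
  moves:
    - [[0, 0, 0.02], 0]
    - [[0, 0, 0.015], 0]
    - [[0, 0, 0.008], 0]
    - [[0, 0, 0.001], 0]
    - [[0, 0, 0], 0]

```text
time_s: 11.62
tcp_pos: [0.4709, 0.2884, 0.0148]
ee_rot: [[-0.978, -0.209, 0.001], [-0.209, 0.978, 0.001], [-0.001, 0.0, -1.0]]
wrist_force: [0.2, -0.0, 0.3]
gripper_width: 0.254
gripper_force: 30.0
```

Emit:
apply_moves:
  moves:
    - [[0, 0, 0], 0]

```text
time_s: 11.7
tcp_pos: [0.4711, 0.2887, 0.0153]
ee_rot: [[-0.978, -0.209, 0.002], [-0.209, 0.978, 0.002], [-0.002, 0.001, -1.0]]
wrist_force: [-0.9, -0.1, 1.1]
gripper_width: 0.253
gripper_force: 30.0
```

Lower about 2.5 mm more, release, lift, and look.

Emit:
apply_moves:
  moves:
    - [[0, 0, 0.0025], 0]
    - [[0, 0, 0], 0]
    - [[0, 0, 0], 0]

```text
time_s: 11.95
tcp_pos: [0.4705, 0.2882, 0.012]
ee_rot: [[-0.978, -0.209, 0.0], [-0.209, 0.978, 0.001], [-0.001, 0.0, -1.0]]
wrist_force: [-0.7, -0.8, -0.7]
gripper_width: 0.253
gripper_force: 30.0
```

Emit:
apply_moves:
  moves:
    - [[0, 0, 0], 0]
    - [[0, 0, 0], 0]
    - [[0, 0, 0], 0]
    - [[0, 0, -0.01], 0]
    - [[0, 0, -0.03], 0]
  hand: 0.04

```text
time_s: 12.37
tcp_pos: [0.468, 0.2858, 0.0487]
ee_rot: [[-0.978, -0.208, -0.007], [-0.208, 0.978, -0.006], [0.008, -0.005, -1.0]]
wrist_force: [0.5, 0.1, 0.3]
gripper_width: 0.445
gripper_force: 0.0
```

Emit:
apply_moves:
  moves:
    - [[0, 0, -0.04], 0]
    - [[0, 0, -0.04], 0]
    - [[0.02, -0.03, -0.04], 5]
    - [[0.02, -0.03, -0.02], 5]
    - [[0, 0, 0], 0]
  hand: 0.087

```text
time_s: 12.78
tcp_pos: [0.4431, 0.2274, 0.1882]
ee_rot: [[-0.999, -0.032, 0.005], [-0.032, 0.999, 0.005], [-0.006, 0.005, -1.0]]
wrist_force: [-0.9, -0.5, -1.9]
gripper_width: 0.755
gripper_force: 0.0
```

```bash
python3 -c "
from h import *
p=snap('wrist','w10')
fit(p,'eraser_tray',0,(471,289,12)); fit(p,'eraser',.007,(471,289,-78)); fit(p,'tape_roll',.055,(478,153,0))
fit(p,'staple_carton',.029,(475,153,-5)); fit(p,'clip_box',0,(475,150,-7))
"
```

```text
t 12.83 tcp [0.4438 0.2287 0.1862] yaw_y 92.01 w 69.9
eraser_tray conf 0.84 fit x,y mm, yaw: [470.9 286.9  11.4] IoU 0.621
eraser conf 0.77 fit x,y mm, yaw: [471.5 287.5 -76. ] IoU 0.9
tape_roll conf 0.85 fit x,y mm, yaw: [480.2 152.5  11.5] IoU 0.723
staple_carton conf 0.64 fit x,y mm, yaw: [463.8 174.1  -7. ] IoU 0.256
clip_box conf 0.71 fit x,y mm, yaw: [481.2 148.1 -14.3] IoU 0.087
```

View pics/w10.png

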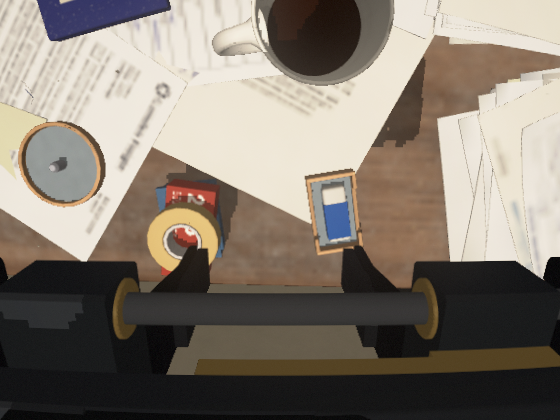

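Emit:
apply_moves:
  moves:
    - [[0.003, -0.038, 0], 2]
    - [[0.003, -0.037, 0], 0]
    - [[0, 0, 0], 0]
    - [[0, 0, 0], 0]
    - [[0, 0, 0], 0]

```text
time_s: 13.5
tcp_pos: [0.4398, 0.1552, 0.1819]
ee_rot: [[-1.0, -0.001, -0.001], [-0.001, 1.0, -0.001], [0.001, -0.001, -1.0]]
wrist_force: [-1.1, 0.1, 0.6]
gripper_width: 0.999
gripper_force: 0.0
```

```bash
sed -i 's/^    S=4; m=/    if name in("tape_roll",): c[0]["region"]=cv2.morphologyEx(c[0]["region"].astype(np.uint8),cv2.MORPH_CLOSE,np.ones((25,25)))>0\n    S=4; m=/' h.py
python3 -c "
from h import *
p=snap('wrist','w11')
fit(p,'tape_roll',.055,(478,153,0)); fit(p,'staple_carton',.029,(475,153,-5)); fit(p,'roll_dish',0,(430,20,0))
p=snap('wrist','w12'); fit(p,'tape_roll',.055,(478,153,0))
o=models.place_of(p,'tape_roll'); print([at_z(p,np.array(x['at'])*[560,420],.055) for x in o])
a=p['frame'][150:330,120:440]; cv2.imwrite('pics/w12c.png',cv2.resize(a,None,fx=2.4,fy=2.4,interpolation=2))"
```

```text
t 13.55 tcp [0.4398 0.1555 0.182 ] yaw_y 90.12 w 87.1
tape_roll conf 0.57 fit x,y mm, yaw: [480.3 152.3   7.4] IoU 0.935
staple_carton conf 0.7 fit x,y mm, yaw: [482.1 152.1  82.9] IoU 0.384
roll_dish conf 0.59 fit x,y mm, yaw: [431.4  18.7   3.8] IoU 0.967
t 13.75 tcp [0.4395 0.1556 0.1822] yaw_y 90.14 w 87.1
tape_roll conf 0.92 fit x,y mm, yaw: [480.3 152.4  -3.3] IoU 0.962
[array([0.48161708, 0.15097573, 0.055     ])]
```

View pics/w12c.png

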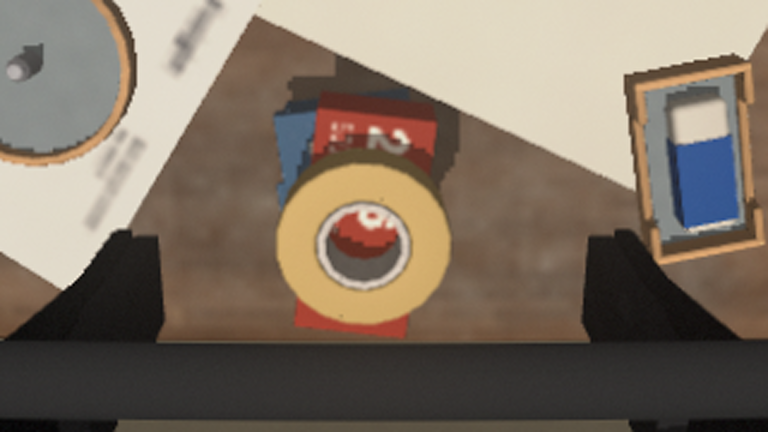

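Emit:
apply_moves:
  moves:
    - [[-0.02, -0.0015, 0.02], 0]
    - [[-0.021, -0.0018, 0.02], 0]
    - [[0, 0, 0.035], 0]
    - [[0, 0, 0.03], 0]
    - [[0, 0, 0.01], 0]

```text
time_s: 14.27
tcp_pos: [0.478, 0.1501, 0.0632]
ee_rot: [[-1.0, -0.0, -0.007], [0.0, 1.0, -0.004], [0.007, -0.004, -1.0]]
wrist_force: [-0.8, -0.9, 0.3]
gripper_width: 0.999
gripper_force: 0.0
```

Emit:
apply_moves:
  moves:
    - [[0, 0, 0.0015], 0]
    - [[0, 0, 0], 0]
    - [[0, 0, 0], 0]

```text
time_s: 14.52
tcp_pos: [0.4813, 0.1522, 0.067]
ee_rot: [[-1.0, -0.002, 0.002], [-0.002, 1.0, 0.001], [-0.002, 0.001, -1.0]]
wrist_force: [-0.4, 1.1, 0.3]
gripper_width: 1.0
gripper_force: 0.0
```

Emit:
apply_moves:
  moves:
    - [[0, 0, 0.002], 0]
    - [[0, 0, 0], 0]
    - [[0, 0, 0], 0]
    - [[0, 0, 0], 0]
    - [[0, 0, 0], 0]
  hand: 0.05

```text
time_s: 14.93
tcp_pos: [0.4805, 0.1516, 0.0644]
ee_rot: [[-1.0, -0.001, 0.001], [-0.001, 1.0, 0.001], [-0.001, 0.001, -1.0]]
wrist_force: [-0.1, -0.2, -0.2]
gripper_width: 0.709
gripper_force: 0.1
```

Emit:
apply_moves:
  moves:
    - [[0, 0, 0], 0]
    - [[0, 0, 0], 0]

```text
time_s: 15.1
tcp_pos: [0.4806, 0.1517, 0.0644]
ee_rot: [[-1.0, -0.001, 0.001], [-0.001, 1.0, 0.0], [-0.001, 0.0, -1.0]]
wrist_force: [-0.3, 0.0, 2.9]
gripper_width: 0.679
gripper_force: 30.0
```

Emit:
apply_moves:
  moves:
    - [[0, 0, -0.005], 0]
    - [[0, 0, -0.02], 0]
    - [[0, 0, -0.025], 0]
    - [[0.008, -0.022, 0], 0]
    - [[0.008, -0.022, 0], 0]

```text
time_s: 15.52
tcp_pos: [0.4655, 0.1082, 0.1156]
ee_rot: [[-1.0, -0.003, 0.003], [-0.003, 1.0, 0.002], [-0.003, 0.002, -1.0]]
wrist_force: [0.0, -0.1, -1.5]
gripper_width: 0.677
gripper_force: 30.0
```

Emit:
apply_moves:
  moves:
    - [[0.008, -0.022, 0], 0]
    - [[0.008, -0.022, 0], 0]
    - [[0.008, -0.022, 0], 0]
    - [[0.0095, -0.0217, 0], 0]
    - [[0, 0, 0], 0]

```text
time_s: 15.93
tcp_pos: [0.4282, 0.017, 0.1137]
ee_rot: [[-1.0, 0.002, -0.003], [0.002, 1.0, -0.001], [0.003, -0.001, -1.0]]
wrist_force: [-0.0, -1.1, -0.7]
gripper_width: 0.676
gripper_force: 30.0
```

Emit:
apply_moves:
  moves:
    - [[0, 0, 0.02], 0]
    - [[0, 0, 0.02], 0]
    - [[0, 0, 0.02], 0]
    - [[0, 0, 0], 0]
    - [[0, 0, 0], 0]

```text
time_s: 16.35
tcp_pos: [0.4307, 0.0196, 0.0537]
ee_rot: [[-1.0, -0.002, -0.002], [-0.002, 1.0, -0.001], [0.002, -0.001, -1.0]]
wrist_force: [-0.2, 0.6, -0.6]
gripper_width: 0.677
gripper_force: 30.0
```

```bash
python3 -c "
from h import *
p=snap('wrist','w13'); z=r.sense()['tcp_pos'][2]-.0094
fit(p,'tape_roll',z,(431,20,0)); fit(p,'roll_dish',0,(431,20,0))
for n,z in (('tape_roll',z),('roll_dish',0)): print([(round(x['confidence'],2),at_z(p,np.array(x['at'])*[560,420],z)) for x in models.place_of(p,n)])
a=p['frame'][150:330,120:440]; cv2.imwrite('pics/w13c.png',cv2.resize(a,None,fx=2.4,fy=2.4,interpolation=2))"
```

```text
t 16.4 tcp [0.4316 0.02   0.0545] yaw_y 90.11 w 59.3
tape_roll none
roll_dish conf 0.87 fit x,y mm, yaw: [431.3  18.9   9.5] IoU 0.464
[(0.88, array([0.43151459, 0.02027694, 0.0451063 ]))]
[]
```

View pics/w13c.png

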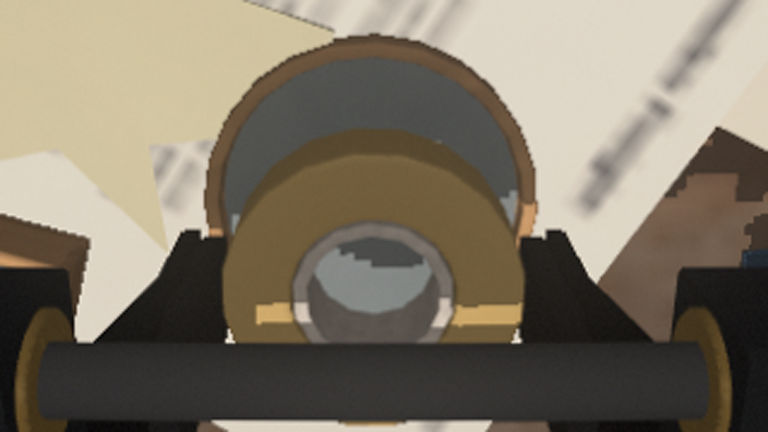

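Emit:
apply_moves:
  moves:
    - [[0, 0, 0.015], 0]
    - [[0, 0, 0.008], 0]
    - [[0, 0, 0.006], 0]
    - [[0, 0, 0], 0]
    - [[0, 0, 0], 0]

```text
time_s: 17.02
tcp_pos: [0.431, 0.0197, 0.0249]
ee_rot: [[-1.0, -0.001, -0.001], [-0.001, 1.0, -0.0], [0.001, -0.0, -1.0]]
wrist_force: [-0.3, -1.4, -0.9]
gripper_width: 0.678
gripper_force: 30.0
```

Emit:
apply_moves:
  moves:
    - [[0, 0, 0.005], 0]
    - [[0, 0, 0.0025], 0]
    - [[0, 0, 0], 0]
    - [[0, 0, 0], 0]

```text
time_s: 17.35
tcp_pos: [0.431, 0.0197, 0.0174]
ee_rot: [[-1.0, -0.001, -0.0], [-0.001, 1.0, -0.0], [0.0, -0.0, -1.0]]
wrist_force: [0.5, -0.6, -1.0]
gripper_width: 0.679
gripper_force: 30.0
```

Emit:
apply_moves:
  moves:
    - [[0, 0, 0], 0]
    - [[0, 0, 0], 0]
    - [[0, 0, 0], 0]
    - [[0, 0, 0], 0]
    - [[0, 0, -0.005], 0]
  hand: 0.08

```text
time_s: 17.77
tcp_pos: [0.4305, 0.0195, 0.0221]
ee_rot: [[-1.0, -0.001, -0.002], [-0.001, 1.0, -0.001], [0.002, -0.001, -1.0]]
wrist_force: [0.6, -0.5, -0.1]
gripper_width: 0.9
gripper_force: 0.0
```

Emit:
apply_moves:
  moves:
    - [[0, 0, -0.02], 0]
    - [[0, 0, -0.03], 0]
    - [[0, 0, -0.04], 0]
    - [[0, 0, -0.04], 0]
    - [[0, 0.02, -0.025], 0]

```text
time_s: 18.18
tcp_pos: [0.4318, 0.0387, 0.1818]
ee_rot: [[-1.0, 0.001, 0.005], [0.001, 1.0, 0.001], [-0.005, 0.001, -1.0]]
wrist_force: [0.6, -0.8, 0.3]
gripper_width: 0.92
gripper_force: 0.0
```

Emit:
apply_moves:
  moves:
    - [[-0.002, 0.04, 0], 0]
    - [[-0.002, 0.04, 0], 0]
    - [[-0.002, 0.03, 0], 0]
    - [[0, 0, 0], 0]
    - [[0, 0, 0], 0]
  hand: 0.06

```text
time_s: 18.6
tcp_pos: [0.4366, 0.1509, 0.1777]
ee_rot: [[-1.0, -0.004, -0.0], [-0.004, 1.0, 0.0], [0.0, 0.0, -1.0]]
wrist_force: [0.2, -0.6, -0.7]
gripper_width: 0.703
gripper_force: 0.0
```

```bash
python3 -c "
from h import *
p=snap('wrist','w14')
fit(p,'tape_roll',.007,(431,20,0)); fit(p,'staple_carton',.029,(478,153,85)); fit(p,'staple_carton',.029,(478,153,-5)); fit(p,'clip_box',0,(478,153,85)); fit(p,'roll_dish',0,(431,20,0))
a=p['frame'][120:345,60:360]; cv2.imwrite('pics/w14c.png',cv2.resize(a,None,fx=2.6,fy=2.6,interpolation=2))"
```

```text
t 18.65 tcp [0.4364 0.1499 0.1775] yaw_y 90.14 w 60.9
tape_roll conf 0.92 fit x,y mm, yaw: [431.5  19.5  -1.5] IoU 0.955
staple_carton conf 0.8 fit x,y mm, yaw: [482.3 152.2  82.9] IoU 0.945
staple_carton conf 0.8 fit x,y mm, yaw: [482.2 152.3  83. ] IoU 0.945
clip_box conf 0.63 fit x,y mm, yaw: [481.3 146.4 103.7] IoU 0.196
roll_dish conf 0.79 fit x,y mm, yaw: [431.6  18.8   1.8] IoU 0.424
```

View pics/w14c.png

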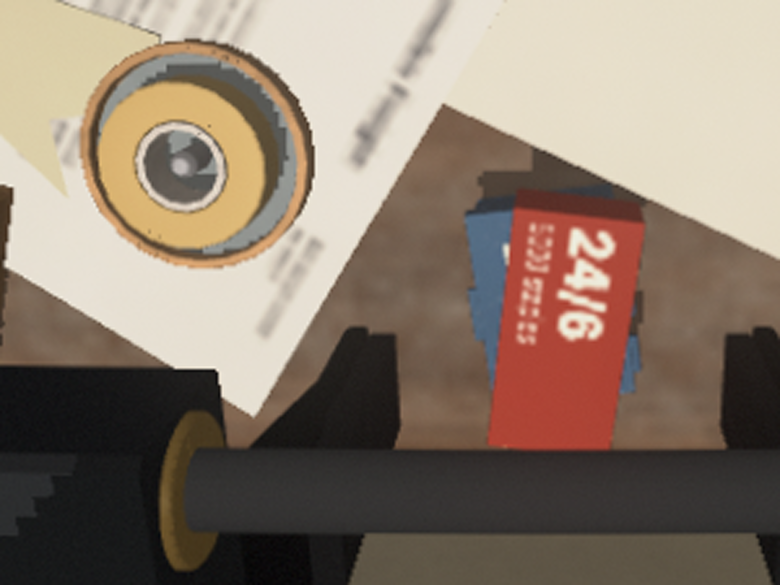

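Emit:
apply_moves:
  moves:
    - [[-0.023, 0.001, 0.01], 0]
    - [[-0.0227, 0.001, 0.01], 0]
    - [[0, 0, 0.03], 3.5]
    - [[0, 0, 0.03], 3.5]
    - [[0, 0, 0.03], 0]

```text
time_s: 19.32
tcp_pos: [0.4831, 0.1511, 0.0666]
ee_rot: [[-0.992, 0.125, 0.001], [0.125, 0.992, 0.001], [-0.001, 0.001, -1.0]]
wrist_force: [-0.7, 0.4, -0.4]
gripper_width: 0.693
gripper_force: 0.0
```

Emit:
apply_moves:
  moves:
    - [[0, 0, 0.02], 0]
    - [[0, 0, 0.008], 0]
    - [[0, 0, 0.002], 0]
    - [[0, 0, 0], 0]
    - [[0, 0, 0], 0]

```text
time_s: 19.73
tcp_pos: [0.4836, 0.1522, 0.0388]
ee_rot: [[-0.993, 0.121, 0.002], [0.121, 0.993, 0.001], [-0.002, 0.002, -1.0]]
wrist_force: [-0.7, -0.2, 0.4]
gripper_width: 0.692
gripper_force: 0.0
```

Emit:
apply_moves:
  moves:
    - [[0, 0, 0.0015], 0]
    - [[0, 0, 0], 0]
    - [[0, 0, 0], 0]
    - [[0, 0, 0], 0]
    - [[0, 0, 0], 0]
  hand: 0.03

```text
time_s: 20.15
tcp_pos: [0.4828, 0.1521, 0.0366]
ee_rot: [[-0.993, 0.12, 0.001], [0.12, 0.993, 0.001], [-0.001, 0.001, -1.0]]
wrist_force: [-1.1, -1.4, 3.0]
gripper_width: 0.479
gripper_force: 30.0
```

Emit:
apply_moves:
  moves:
    - [[0, 0, 0], 0]
    - [[0, 0, -0.005], 0]
    - [[0, 0, -0.02], 0]
    - [[0, 0, -0.035], 0]
    - [[0, 0, -0.035], 0]

```text
time_s: 20.57
tcp_pos: [0.4815, 0.1511, 0.131]
ee_rot: [[-0.993, 0.121, -0.003], [0.121, 0.993, -0.002], [0.003, -0.003, -1.0]]
wrist_force: [0.5, 0.5, -0.7]
gripper_width: 0.483
gripper_force: 30.0
```

```bash
python3 -c "
from h import *
p=snap('wrist','w15'); z=r.sense()['tcp_pos'][2]-.0075
fit(p,'staple_carton',z,(482,152,83)); fit(p,'clip_box',0,(478,148,90))"
```

```text
t 20.62 tcp [0.4863 0.1534 0.1392] yaw_y 83.2 w 41.9
staple_carton conf 0.94 fit x,y mm, yaw: [479.1 150.8  83.3] IoU 0.746
clip_box conf 0.74 fit x,y mm, yaw: [474.1 154.5 110.7] IoU 0.214
```

Emit:
apply_moves:
  moves:
    - [[-0.003, -0.03, 0], 0]
    - [[-0.0033, -0.039, 0], 0]
    - [[-0.0033, -0.039, 0], 0]
    - [[-0.0033, -0.039, 0], 0]
    - [[-0.0033, -0.039, 0], 0]

```text
time_s: 21.13
tcp_pos: [0.4747, -0.0365, 0.1297]
ee_rot: [[-0.993, 0.12, -0.003], [0.12, 0.993, -0.0], [0.003, -0.001, -1.0]]
wrist_force: [1.2, -0.8, -0.8]
gripper_width: 0.484
gripper_force: 30.0
```

Emit:
apply_moves:
  moves:
    - [[-0.0033, -0.039, 0], 0]
    - [[-0.0033, -0.039, 0], 0]
    - [[-0.0033, -0.039, 0], 0]
    - [[-0.0033, -0.039, 0], 0]
    - [[-0.0033, -0.039, 0], 0]

```text
time_s: 21.55
tcp_pos: [0.4676, -0.2319, 0.1296]
ee_rot: [[-0.993, 0.121, -0.003], [0.121, 0.993, 0.001], [0.003, 0.001, -1.0]]
wrist_force: [0.9, 0.8, -1.4]
gripper_width: 0.477
gripper_force: 30.0
```

Emit:
apply_moves:
  moves:
    - [[-0.0033, -0.037, 0], 0]
    - [[-0.0033, -0.033, 0.01], 0.6]
    - [[0, -0.02, 0.02], 0.6]
    - [[0, 0, 0.02], 0]
    - [[0, 0, 0], 0]

```text
time_s: 21.97
tcp_pos: [0.4601, -0.32, 0.0753]
ee_rot: [[-0.989, 0.146, -0.011], [0.146, 0.989, 0.005], [0.011, 0.004, -1.0]]
wrist_force: [-1.8, 0.5, -1.4]
gripper_width: 0.482
gripper_force: 30.0
```

```bash
python3 -c "
from h import *
p=snap('wrist','w16'); z=r.sense()['tcp_pos'][2]-.0075
fit(p,'staple_carton',z,(465,-320,83)); fit(p,'carton_tray',0,(466,-321,-8))
a=p['frame'][100:345,90:430]; cv2.imwrite('pics/w16c.png',cv2.resize(a,None,fx=2.3,fy=2.3,interpolation=2))"
```

```text
t 22.02 tcp [ 0.4616 -0.3199  0.0776] yaw_y 81.76 w 41.9
staple_carton conf 0.96 fit x,y mm, yaw: [ 458.7 -319.9   81.5] IoU 0.794
carton_tray conf 0.97 fit x,y mm, yaw: [ 467.6 -323.1   -8.4] IoU 0.174
```

View pics/w16c.png

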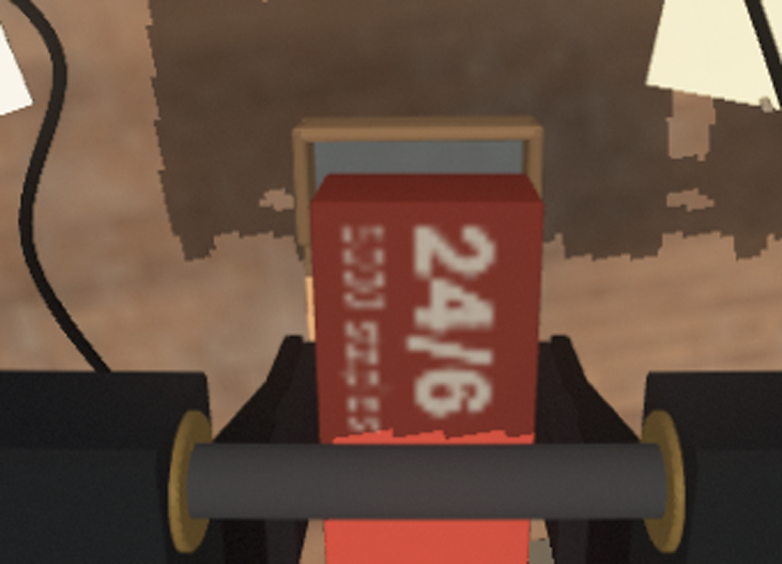

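Emit:
apply_moves:
  moves:
    - [[-0.0053, -0.0018, 0], 0]
    - [[0, 0, 0.015], 0]
    - [[0, 0, 0.012], 0]
    - [[0, 0, 0], 0]
    - [[0, 0, 0], 0]

```text
time_s: 22.53
tcp_pos: [0.4703, -0.3227, 0.0547]
ee_rot: [[-0.99, 0.14, 0.001], [0.14, 0.99, -0.0], [-0.001, -0.0, -1.0]]
wrist_force: [0.4, -0.0, -1.2]
gripper_width: 0.481
gripper_force: 30.0
```

```bash
python3 -c "
from h import *
p=snap('wrist','w17'); z=r.sense()['tcp_pos'][2]-.0075
fit(p,'staple_carton',z,(465,-320,83))
a=p['frame'][100:345,90:430]; cv2.imwrite('pics/w17c.png',cv2.resize(a,None,fx=2.3,fy=2.3,interpolation=2))"
```

```text
t 22.58 tcp [ 0.4707 -0.3229  0.0552] yaw_y 81.96 w 41.7
staple_carton conf 0.63 fit x,y mm, yaw: [ 469.6 -322.7   82. ] IoU 0.794
```

View pics/w17c.png

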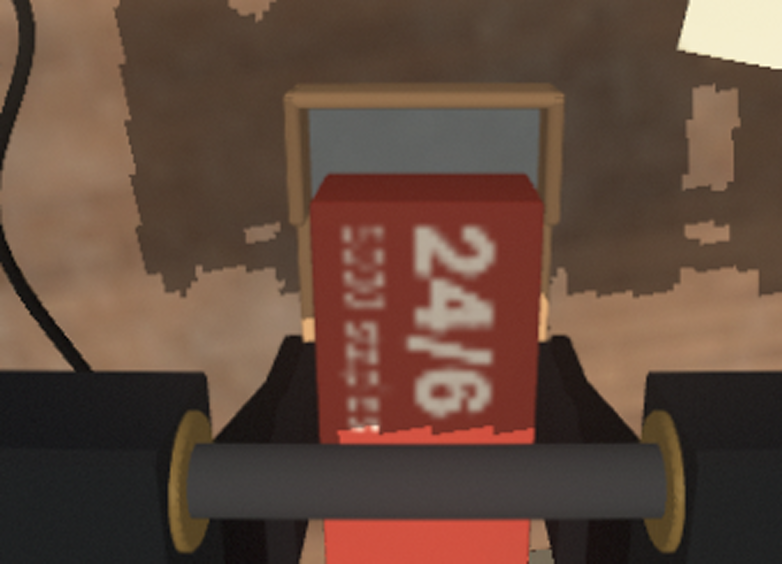

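Emit:
apply_moves:
  moves:
    - [[0.0035, -0.0007, 0.012], 0]
    - [[0, 0, 0.014], 0]
    - [[0, 0, 0.008], 0]
    - [[0, 0, 0.003], 0]
    - [[0, 0, 0], 0]

```text
time_s: 23.05
tcp_pos: [0.4661, -0.3232, 0.0169]
ee_rot: [[-0.99, 0.141, -0.001], [0.141, 0.99, 0.0], [0.001, -0.0, -1.0]]
wrist_force: [0.1, 0.2, -0.3]
gripper_width: 0.481
gripper_force: 30.0
```

Emit:
apply_moves:
  moves:
    - [[0, 0, 0], 0]
    - [[0, 0, 0], 0]

```text
time_s: 23.22
tcp_pos: [0.4667, -0.3235, 0.0178]
ee_rot: [[-0.99, 0.141, 0.001], [0.141, 0.99, -0.001], [-0.002, -0.0, -1.0]]
wrist_force: [-0.7, 0.2, -1.6]
gripper_width: 0.481
gripper_force: 30.0
```

Emit:
apply_moves:
  moves:
    - [[0, 0, 0.002], 0]
    - [[0, 0, 0], 0]
    - [[0, 0, 0], 0]

```text
time_s: 23.47
tcp_pos: [0.4661, -0.3232, 0.0152]
ee_rot: [[-0.99, 0.141, 0.0], [0.141, 0.99, -0.0], [-0.0, -0.0, -1.0]]
wrist_force: [0.2, 0.3, -0.6]
gripper_width: 0.485
gripper_force: 30.0
```

Emit:
apply_moves:
  moves:
    - [[0, 0, 0], 0]
    - [[0, 0, 0], 0]
    - [[0, 0, 0], 0]
    - [[0, 0, 0], 0]
    - [[0, 0, -0.01], 0]
  hand: 0.058

```text
time_s: 23.88
tcp_pos: [0.4646, -0.3226, 0.0236]
ee_rot: [[-0.99, 0.142, -0.004], [0.142, 0.99, 0.002], [0.004, 0.001, -1.0]]
wrist_force: [0.1, 0.4, 0.0]
gripper_width: 0.658
gripper_force: 0.0
```

Emit:
apply_moves:
  moves:
    - [[0, 0, -0.03], 0]
    - [[0, 0, -0.04], 0]
    - [[0, 0, -0.04], 0]
    - [[0.03, 0, -0.02], 0]
    - [[0, 0.035, -0.02], 0]

```text
time_s: 24.3
tcp_pos: [0.4382, -0.2867, 0.1778]
ee_rot: [[-0.989, 0.148, 0.001], [0.148, 0.989, -0.001], [-0.001, -0.001, -1.0]]
wrist_force: [1.3, 0.5, -0.2]
gripper_width: 0.663
gripper_force: 0.0
```

```bash
python3 -c "
from h import *
p=snap('wrist','w18'); 
fit(p,'staple_carton',.007,(465,-320,83)); fit(p,'carton_tray',0,(466,-322,-8))"
```

```text
t 24.35 tcp [ 0.4418 -0.2821  0.1817] yaw_y 81.81 w 58.2
staple_carton conf 0.88 fit x,y mm, yaw: [ 465.6 -322.8   81.7] IoU 0.978
carton_tray conf 0.67 fit x,y mm, yaw: [ 467.8 -321.9   -7. ] IoU 0.399
```

View pics/w18.png

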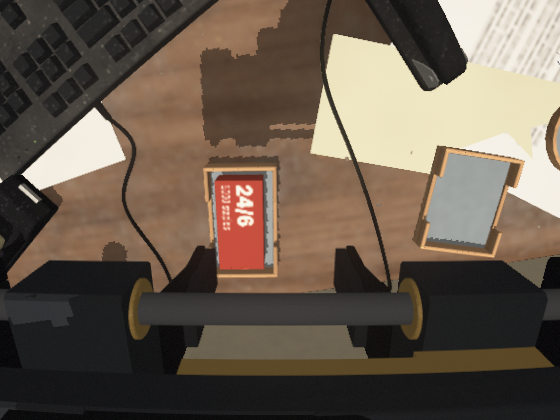

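Emit:
apply_moves:
  moves:
    - [[0.0055, 0.0389, 0], 0]
    - [[0.0055, 0.0389, 0], 0]
    - [[0.0055, 0.0389, 0], 0]
    - [[0.0055, 0.0389, 0], 0]
    - [[0, 0, 0], 0]
  hand: 0.087

```text
time_s: 24.87
tcp_pos: [0.4412, -0.1229, 0.1747]
ee_rot: [[-0.991, 0.135, -0.001], [0.135, 0.991, 0.001], [0.001, 0.001, -1.0]]
wrist_force: [-0.9, -0.6, 0.5]
gripper_width: 0.953
gripper_force: 0.0
```

```bash
python3 -c "
from h import *
p=snap('wrist','w19'); 
fit(p,'clip_tray',0,(480,-105,-16)); p=snap('wrist','w20'); fit(p,'clip_tray',0,(480,-105,-16))"
```

```text
t 24.92 tcp [ 0.4415 -0.1247  0.1748] yaw_y 82.19 w 84.1
clip_tray conf 0.57 fit x,y mm, yaw: [ 481.1 -107.5  -16.6] IoU 0.956
t 25.02 tcp [ 0.4415 -0.127   0.1747] yaw_y 81.95 w 85.7
clip_tray conf 0.83 fit x,y mm, yaw: [ 480.4 -107.2  -16.2] IoU 0.967
```

Emit:
apply_moves:
  moves:
    - [[0.0055, 0.0389, 0], 0]
    - [[0.0055, 0.0389, 0], 0]
    - [[0.0055, 0.0389, 0], 0]
    - [[0.0055, 0.0389, 0], 0]
    - [[0.0055, 0.0389, 0], 0]

```text
time_s: 25.48
tcp_pos: [0.442, 0.0694, 0.1749]
ee_rot: [[-0.989, 0.145, -0.0], [0.145, 0.989, -0.0], [0.0, -0.0, -1.0]]
wrist_force: [0.9, -0.0, 0.2]
gripper_width: 0.999
gripper_force: 0.0
```

Emit:
apply_moves:
  moves:
    - [[0.0055, 0.0389, 0], 0]
    - [[0.0055, 0.0389, 0], 0]
    - [[0, 0, 0], 0]
    - [[0, 0, 0], 0]
    - [[0, 0, 0], 0]

```text
time_s: 25.9
tcp_pos: [0.442, 0.1467, 0.1744]
ee_rot: [[-0.99, 0.143, -0.001], [0.143, 0.99, -0.001], [0.001, -0.001, -1.0]]
wrist_force: [-0.8, -0.1, -0.7]
gripper_width: 1.005
gripper_force: 0.0
```

```bash
python3 -c "
from h import *
for i in (0,1):
    p=snap('wrist','w2%d'%(i+1)); fit(p,'clip_box',0,(478,148,80))
p['frame'][:]; o=models.place_of(p,'clip_box'); print([(x['confidence'],at_z(p,np.array(x['at'])*[560,420],0)) for x in o])
m=models.cut_out(p,'clip_box')[0]['region'].astype(np.uint8); k=max(cv2.findContours(m,0,2)[0],key=cv2.contourArea)
print([tuple(at_z(p,u[0].astype(float),.029)[:2].round(4)) for u in cv2.approxPolyDP(k,2.5,True)])
"
```

```text
t 25.95 tcp [0.442  0.1463 0.1745] yaw_y 81.73 w 87.2
clip_box conf 0.71 fit x,y mm, yaw: [478. 148.  80.] IoU 0.0
t 26.05 tcp [0.442  0.1462 0.1748] yaw_y 81.71 w 86.8
clip_box conf 0.63 fit x,y mm, yaw: [482.6 149.1  97.7] IoU 0.907
[(0.87, array([0.48008769, 0.14407532, 0.        ])), (0.16, array([0.43469455, 0.01811407, 0.        ]))]
[(np.float64(0.4379), np.float64(0.1676)), (np.float64(0.442), np.float64(0.1264)), (np.float64(0.4465), np.float64(0.1194)), (np.float64(0.4909), np.float64(0.1203)), (np.float64(0.4966), np.float64(0.125)), (np.float64(0.5177), np.float64(0.1283)), (np.float64(0.5123), np.float64(0.1771)), (np.float64(0.5005), np.float64(0.1793)), (np.float64(0.4888), np.float64(0.1741)), (np.float64(0.4747), np.float64(0.1775)), (np.float64(0.4663), np.float64(0.1722)), (np.float64(0.4516), np.float64(0.1739))]
```

```bash
python3 -c "
import cv2
a=cv2.imread('pics/w22.png')[150:330,180:400]; cv2.imwrite('pics/w22c.png',cv2.resize(a,None,fx=3.3,fy=3.3,interpolation=2))"
```

```text
(no output)
```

View pics/w22c.png

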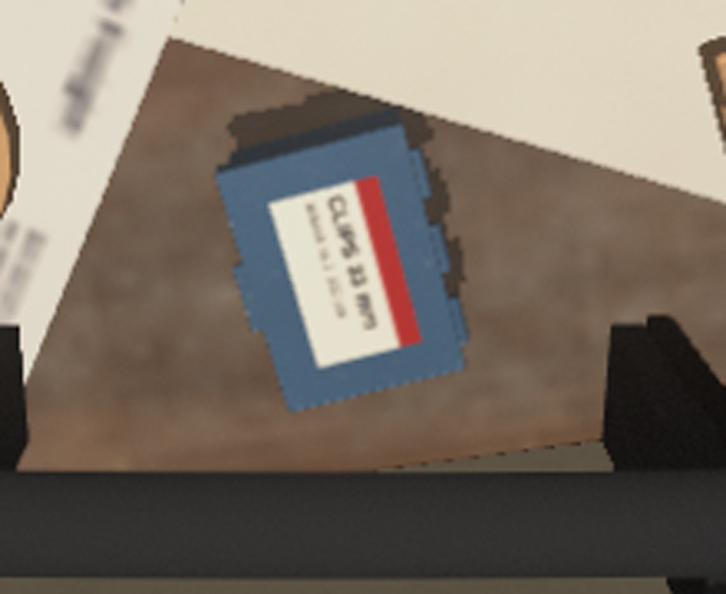

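Emit:
apply_moves:
  moves:
    - [[-0.0191, 0.0042, 0.01], 0]
    - [[-0.0191, 0.0042, 0.02], 0]
    - [[0, 0, 0.03], -5.3]
    - [[0, 0, 0.03], -5.3]
    - [[0, 0, 0.03], -5.2]

```text
time_s: 26.62
tcp_pos: [0.4814, 0.1503, 0.0541]
ee_rot: [[-0.991, -0.137, 0.001], [-0.137, 0.991, 0.001], [-0.001, 0.001, -1.0]]
wrist_force: [0.3, -0.3, -0.9]
gripper_width: 0.999
gripper_force: 0.0
```

Emit:
apply_moves:
  moves:
    - [[0, 0, 0], 0]
    - [[0, 0, 0.02], 0]
    - [[0, 0, 0.015], 0]
    - [[0, 0, 0], 0]
    - [[0, 0, 0], 0]

```text
time_s: 27.03
tcp_pos: [0.4814, 0.1507, 0.0209]
ee_rot: [[-0.991, -0.132, 0.0], [-0.132, 0.991, -0.0], [-0.0, -0.0, -1.0]]
wrist_force: [0.8, 0.3, 0.1]
gripper_width: 0.998
gripper_force: 0.0
```

```bash
python3 -c "
from h import *
p=snap('wrist','w23')
o=models.place_of(p,'clip_box'); print([(x['confidence'],at_z(p,np.array(x['at'])*[560,420],0)) for x in o])
for i in (0,1): fit(p,'clip_box',0,(481,149,97.5)); p=snap('wrist','w24')
print(r.sense()['wrist_force'])"
```

```text
t 27.08 tcp [0.4818 0.1511 0.0215] yaw_y 97.62 w 86.7
[(0.9, array([0.47935807, 0.14589826, 0.        ]))]
clip_box conf 0.9 fit x,y mm, yaw: [483.  148.4  96.8] IoU 0.733
t 27.23 tcp [0.4818 0.1513 0.0216] yaw_y 97.65 w 87.6
clip_box conf 0.83 fit x,y mm, yaw: [482.3 148.5  97.3] IoU 0.743
t 27.33 tcp [0.4814 0.1511 0.0211] yaw_y 97.66 w 86.9
[ 0.03657279 -1.2585407   0.08703972]
```

Emit:
apply_moves:
  moves:
    - [[0, -0.002, 0.008], 0]
    - [[0, 0, 0.005], 0]
    - [[0, 0, 0], 0]

```text
time_s: 27.58
tcp_pos: [0.4802, 0.1481, 0.0057]
ee_rot: [[-0.991, -0.133, -0.002], [-0.133, 0.991, -0.001], [0.003, -0.001, -1.0]]
wrist_force: [-0.5, -0.5, 0.9]
gripper_width: 0.997
gripper_force: 0.0
```

Emit:
apply_moves:
  moves:
    - [[0, 0, 0], 0]
    - [[0, 0, 0], 0]
    - [[0, 0, 0], 0]
    - [[0, 0, 0], 0]
    - [[0, 0, 0], 0]
  hand: 0.045

```text
time_s: 28.0
tcp_pos: [0.4812, 0.1489, 0.0071]
ee_rot: [[-0.991, -0.134, 0.0], [-0.134, 0.991, 0.0], [-0.0, 0.0, -1.0]]
wrist_force: [0.1, -0.4, 0.4]
gripper_width: 0.708
gripper_force: 0.0
```

Emit:
apply_moves:
  moves:
    - [[0, 0, 0], 0]
    - [[0, 0, 0], 0]

```text
time_s: 28.17
tcp_pos: [0.4812, 0.1489, 0.0071]
ee_rot: [[-0.991, -0.134, 0.0], [-0.134, 0.991, 0.0], [-0.0, 0.0, -1.0]]
wrist_force: [-0.9, 0.2, 0.0]
gripper_width: 0.59
gripper_force: 30.0
```

Emit:
apply_moves:
  moves:
    - [[0, 0, -0.005], 0]
    - [[0, 0, -0.025], 0]
    - [[0, 0, -0.035], 0]
    - [[0, 0, -0.035], 0]
    - [[0.005, -0.0361, 0], 0]

```text
time_s: 28.58
tcp_pos: [0.4872, 0.1179, 0.1144]
ee_rot: [[-0.99, -0.141, 0.016], [-0.141, 0.99, 0.007], [-0.017, 0.005, -1.0]]
wrist_force: [1.8, -0.3, -0.3]
gripper_width: 0.585
gripper_force: 30.0
```

Emit:
apply_moves:
  moves:
    - [[0.005, -0.0361, 0], 0]
    - [[0.005, -0.0361, 0], 0]
    - [[0.005, -0.0361, 0], 0]
    - [[0.005, -0.0361, 0], 0]
    - [[0.005, -0.0361, 0], 0]

```text
time_s: 29.0
tcp_pos: [0.4797, -0.0715, 0.1074]
ee_rot: [[-0.991, -0.134, 0.0], [-0.134, 0.991, 0.0], [-0.0, 0.0, -1.0]]
wrist_force: [1.3, -0.4, -0.9]
gripper_width: 0.586
gripper_force: 30.0
```

Emit:
apply_moves:
  moves:
    - [[0.005, -0.0361, 0], 0]
    - [[0, 0, 0], 6]
    - [[0, 0, 0], 6]
    - [[0, 0, 0], 6]
    - [[0, 0, 0], 6]

```text
time_s: 29.42
tcp_pos: [0.4797, -0.1068, 0.1071]
ee_rot: [[-0.958, 0.287, -0.001], [0.287, 0.958, 0.0], [0.001, -0.0, -1.0]]
wrist_force: [0.4, -0.2, -1.2]
gripper_width: 0.589
gripper_force: 30.0
```

Emit:
apply_moves:
  moves:
    - [[0, 0, 0.02], 0]
    - [[0, 0, 0.02], 0]
    - [[0, 0, 0], 0]
    - [[0, 0, 0], 0]
    - [[0, 0, 0], 0]

```text
time_s: 29.83
tcp_pos: [0.4808, -0.1063, 0.0678]
ee_rot: [[-0.96, 0.281, 0.001], [0.281, 0.96, -0.0], [-0.001, 0.0, -1.0]]
wrist_force: [-0.2, -0.2, -1.3]
gripper_width: 0.584
gripper_force: 30.0
```

```bash
python3 -c "
from h import *
p=snap('wrist','w25'); z=r.sense()['tcp_pos'][2]-.0071
fit(p,'clip_box',z,(480,-106,73.5)); fit(p,'clip_tray',0,(480,-107,-16.3))
m=models.cut_out(p,'clip_tray')[0]['region'].astype(np.uint8); k=max(cv2.findContours(m,0,2)[0],key=cv2.contourArea)
print([tuple(at_z(p,u[0].astype(float),.022)[:2].round(4)) for u in cv2.approxPolyDP(k,2.5,True)])
"
```

```text
t 29.88 tcp [ 0.481  -0.1063  0.0681] yaw_y 73.7 w 51.1
clip_box conf 0.78 fit x,y mm, yaw: [ 482.2 -107.    73.2] IoU 0.761
clip_tray conf 0.81 fit x,y mm, yaw: [ 480.7 -107.4  -16.2] IoU 0.303
[(np.float64(0.4239), np.float64(-0.1307)), (np.float64(0.4474), np.float64(-0.1376)), (np.float64(0.4504), np.float64(-0.1361)), (np.float64(0.4513), np.float64(-0.1307)), (np.float64(0.4481), np.float64(-0.1265)), (np.float64(0.4652), np.float64(-0.0697)), (np.float64(0.4718), np.float64(-0.067)), (np.float64(0.4695), np.float64(-0.064)), (np.float64(0.4448), np.float64(-0.0569)), (np.float64(0.4409), np.float64(-0.0601)), (np.float64(0.4216), np.float64(-0.1262))]
```

Emit:
apply_moves:
  moves:
    - [[0, -0.0005, 0.02], 0]
    - [[0, 0, 0.015], 0]
    - [[0, 0, 0.01], 0]
    - [[0, 0, 0.006], 0]
    - [[0, 0, 0], 0]

```text
time_s: 30.45
tcp_pos: [0.4795, -0.1068, 0.0153]
ee_rot: [[-0.96, 0.281, -0.002], [0.281, 0.96, -0.0], [0.002, -0.001, -1.0]]
wrist_force: [0.8, -0.2, -0.7]
gripper_width: 0.585
gripper_force: 30.0
```

Emit:
apply_moves:
  moves:
    - [[0, 0, 0], 0]
    - [[0, 0, 0], 0]

```text
time_s: 30.62
tcp_pos: [0.4808, -0.1068, 0.0168]
ee_rot: [[-0.96, 0.281, 0.002], [0.281, 0.96, 0.0], [-0.002, 0.001, -1.0]]
wrist_force: [-0.1, 0.3, -1.0]
gripper_width: 0.588
gripper_force: 30.0
```

Emit:
apply_moves:
  moves:
    - [[0, 0, 0.0015], 0]
    - [[0, 0, 0], 0]
    - [[0, 0, 0], 0]

```text
time_s: 30.87
tcp_pos: [0.4803, -0.1068, 0.0149]
ee_rot: [[-0.96, 0.281, 0.001], [0.281, 0.96, 0.0], [-0.001, 0.0, -1.0]]
wrist_force: [-0.5, -0.8, -1.5]
gripper_width: 0.59
gripper_force: 30.0
```

Emit:
apply_moves:
  moves:
    - [[0, 0, 0], 0]
    - [[0, 0, 0], 0]
    - [[0, 0, 0], 0]
    - [[0, 0, 0], 0]
    - [[0, 0, -0.005], 0]
  hand: 0.072

```text
time_s: 31.28
tcp_pos: [0.4794, -0.1068, 0.019]
ee_rot: [[-0.96, 0.281, -0.002], [0.281, 0.96, -0.0], [0.002, -0.001, -1.0]]
wrist_force: [0.2, 0.0, 0.4]
gripper_width: 0.808
gripper_force: 0.0
```

Emit:
apply_moves:
  moves:
    - [[0, 0, -0.03], 0]
    - [[0, 0, -0.04], 0]
    - [[0, 0, -0.04], 0]
    - [[0.035, 0, -0.03], 0]
    - [[0.03, 0, -0.01], 0]

```text
time_s: 31.7
tcp_pos: [0.4235, -0.0894, 0.1711]
ee_rot: [[-0.96, 0.281, 0.009], [0.281, 0.96, 0.0], [-0.009, 0.003, -1.0]]
wrist_force: [0.1, 0.4, -0.2]
gripper_width: 0.825
gripper_force: 0.0
```

Emit:
apply_moves:
  moves:
    - [[0, 0, 0], 0]
    - [[0, 0, 0], 0]
    - [[0, 0, 0], 0]
    - [[0, 0, 0], 0]

```text
time_s: 32.03
tcp_pos: [0.4213, -0.0896, 0.1663]
ee_rot: [[-0.96, 0.281, -0.001], [0.281, 0.96, -0.0], [0.001, -0.0, -1.0]]
wrist_force: [0.3, -0.7, -0.3]
gripper_width: 0.829
gripper_force: 0.0
```

```bash
python3 -c "
from h import *
p=snap('wrist','w26'); fit(p,'clip_box',.007,(480,-106,73.5))
p=snap('scene','s2'); fit(p,'clip_box',.007,(480,-106,73.5)); fit(p,'staple_carton',.007,(466,-322,82)); fit(p,'tape_roll',.007,(431,20,0)); fit(p,'eraser',.007,(471,288,-78))
print([(n,at_z(p,np.array(models.place_of(p,n)[0]['at'])*[560,420],0).round(3)) for n in ('coffee_mug','glue_stick') if models.place_of(p,n)])
"
```

```text
t 32.08 tcp [ 0.4213 -0.0896  0.166 ] yaw_y 73.66 w 71.7
clip_box conf 0.64 fit x,y mm, yaw: [ 481.3 -106.5   73.5] IoU 0.853
t 32.18 tcp [ 0.4212 -0.0896  0.1658] yaw_y 73.66 w 71.9
clip_box conf 0.9 fit x,y mm, yaw: [ 482.8 -107.1   72.8] IoU 0.915
staple_carton conf 0.72 fit x,y mm, yaw: [ 469.2 -322.    80.8] IoU 0.872
tape_roll conf 0.58 fit x,y mm, yaw: [432.3  21.3  -5.2] IoU 0.952
eraser conf 0.72 fit x,y mm, yaw: [468.6 291.8 -78.1] IoU 0.911
[('coffee_mug', array([0.309, 0.244, 0.   ])), ('glue_stick', array([ 0.513, -0.461,  0.   ]))]
```

All four things are in place and nothing else has moved, so I'm handing in.

```bash
python3 -c "
from station import r
print(r.finish_job())"
```

```text
the job is handed in; nothing more can be done
None
```

I took the pile apart in order and handed the job in. My last camera check put the eraser, tape roll, staple carton and clip box each within about 5 mm of its tray's centre, with the mug and glue stick unmoved; the hand-in call reported no verdict.

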